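# Click the microscope's filter lever to the third notch

## Task

Push the filter lever on top of the microscope's lamp house away from the red bar with a fingertip, slowly, letting it click and settle in one notch after another, and stop when it sits in the third notch counted from the home notch beside the red bar (the home notch itself counts as zero; the lever may already be in the first). Do not run past the third notch and do not pinch the lever; only push on its yellow side. Leave the other things on the table alone, and take the hand away at the end.

Things in the scene. Friction and masses are not known exactly. Their poses are not given: they have to be found in the camera images.
- lamp_house: Fixed cream lamp house with a black top plate, 130 (x) x 180 (y) x 60 high; origin under its centre, z up. A slot along its y axis runs over the top at x = 0, flanked by six pairs of white ticks 16 apart (one pair per notch); a red bar crosses the +y (home) end at y = +59.
- scope_foot (a point): Centre of the underside of the foot of the cream microscope, 200 (x) x 130 (y) and 340 high, fixed to the lamp house's -y side by a light tube; axes as the lamp house's. Keep the hand clear of it.
- home_end (a point): Point on the lamp house's top surface in the slot's middle line, exactly under the lever's middle when the lever is in its home notch; its y axis points along the slot out past the red bar, so the lever moves away from home along -y.
- filter_lever (a joint): Lever travel along the slot in m, growing away from the red bar: home notch (and end stop) 0, first notch 0.016, second 0.032, third 0.048, fourth 0.064, fifth 0.080 (end). The push needed starts at about 4 N and rises to about 5 N half-way between notches; then the lever snaps ahead by itself (a click) into the next and stays. It starts in the home or the first notch.
- lever_mid (a point): Middle of the lever's upright tab, 17 above the lamp house's top. The tab is yellow on its home (+y, red bar) half, the side to push, and blue on the far half; it is 26 wide across the slot (x), 10 thick along it (y), and reaches from 2 to 32 above the top (92 above the table). Axes as those of the lamp house.
- slide_box: Blue box of microscope slides, 40 x 82 x 32 high; origin under its centre. Loose; leave alone.
- oil_bottle: Small bottle with black cap, 26 across, 55 high; origin under its centre. Loose; leave alone.
- beaker: Empty glass beaker, 68 across, 85 high; origin under its centre. Loose; leave alone.
- petri_dish: Closed clear dish with green culture, 90 across, 15 high; origin under its centre. Loose; leave alone.
- cover_box: White card box with a brown band, 55 x 75 x 26 high; origin under its centre. Loose; leave alone.
- tweezers: Steel tweezers lying flat, 130 long (its x axis), 20 wide, 8 high; origin under the middle. Loose; leave alone.
- eye_cap: Black eyepiece cap, 34 across, 22 high; origin under its centre. Loose; leave alone.

How it is judged:
On the way:
1. the lever clicks into the second notch and settles there for a moment (value of joint filter_lever between 0.029 and 0.035 m and velocity of joint filter_lever between -0.01 and 0.01 m/s), for 0.06 s.
At the end, for the whole second after the job is handed in: The filter lever sits at rest in the third notch (joint 0.048 m, within 3 mm) (value of joint filter_lever between 0.045 and 0.051 m and velocity of joint filter_lever between -0.01 and 0.01 m/s); the robot touches nothing.
It fails at once if the lever is pushed past the third notch, half-way or more to the fourth (value of joint filter_lever above 0.0555 m).
It fails at once if the lever is pinched: fingers bear on its yellow and its blue half at once (contact force between each of filter_lever_c0, filter_lever_c1 and the fingers above 0.5 N).
It fails at once if the hand pushes on the blue side of the lever (contact force between filter_lever_c1 and the fingers above 2 N).
It fails at once if the lever is pushed with the arm or the body of the gripper instead of the fingers (contact force between any of filter_lever_c0, filter_lever_c1 and the arm above 1 N).
It fails at once if another thing on the table is moved by more than 15 mm or lifted (distance of any of slide_box, oil_bottle, beaker, petri_dish, cover_box, tweezers, eye_cap from where it was at the start of the episode above 0.015 m).
It also fails if it takes over 48 s, if anything falls off the work surface, if the arm or the gripper's body presses on something with over 40 N, if the wrist force passes 120 N, or if a joint passes its speed limit or range.

## Robot

A 6-joint arm with a two-finger parallel gripper is mounted at the origin on the work surface. World frame = base frame: x ahead of the robot, y to its left, z up, the work surface at z = 0. Lengths are in m, angles in rad, forces in N, time in s.
With the tool pointing down it reaches from about 0.3 to 0.775 m from the base axis. Payload 14.6 kg.
Tool frame: the origin (TCP) lies on the centre line of the jaws, within the pads' length; the fingertips stand 19 mm ahead of it and the grasp point (between the pads) is the TCP; z points along the fingers, y is the direction in which the jaws open and shut (so a half turn about z gives the same grasp; the last joint's range is limited). The gripper opens to 94 mm and grips with 3 to 60 N. Pads are 16 mm wide; open, the fingers measure 119 mm over their backs; the gripper's body (75 mm by 177 mm) begins 78 mm behind the grasp point.
Start: joints at [-1.172, 0.3, 1.521, -0, 1.321, -0.067], TCP at [0.247, -0.491, 0.224] pointing down, gripper open.
Joint ranges: [-3.03, 3.03], [-0.79, 2.21], [0.23, 2.52], [-1.04, 4.18], [0, 3.07], [-2.55, 2.55]. Speed limits (rad/s): [2.22, 2.22, 2.57, 3.14, 3.14, 3.14].

## Interface

Orientations are given as [roll, pitch, yaw] about the fixed x, y, z axes, in that order (R = Rz(yaw) Ry(pitch) Rx(roll)).
In Python, from station import ctrl gives the robot as it stands. The module is installed in compiled form; this text tells all that it offers.
- The arm moves only by the shell command python3 -m creep 'ROWS' [FORCE]. ROWS is a JSON object of lists of equal length, an entry for each row: "translation": the shift along the world's x, y, z in mm, a list of three; "yaw": the turn about the world's z in rad; "gripper": the closure in counts, from 0 (fully open) to 255 (shut). A call has 1 to 5 rows; each row is the pose to reach, as a shift and turn from the pose measured when the call began; what a row does not reach only later rows make up. A row lasts 1/12 s, in which the tool goes at most 41.7 mm and 7.16 degrees, less where a joint would pass 70% of its speed; a pose out of reach is approached as far as the arm can. A call with a gripper value outside its range is refused whole. The fingers move at their own pace and stop on an object; FORCE is the grip in N (left out, the last holds). Time passes only in rows, so rows that repeat a pose let the fingers close. It gives the time, the measured TCP pose, the force and the opening at its end, in the units of the state.
- ctrl.get_obs(): the state, without advancing time (a new reading comes with each control period).
- ctrl.camera(name): name is "scene" or "top"; returns a dict with "pixels" (400x640x3 uint8, red, green, blue), "depth" (400x640 float32, m along the optical axis (not along the pixel's ray), 0 where there is no reading), "fx", "fy", "cx", "cy" (pixels), "R" (3x3) and "t" (3): a world point X has camera coordinates R X + t. Camera axes: x right, y down, z forward; pixel columns grow to the right and rows downward; lengths in m; the calibration is good to about 2 mm. A picture is of the moment at which its call begins.
- ctrl.hand_in(): hands the job in, once; it reports no verdict.
The state is a dict: "time_s": time; "qpos": joint angles; "joint_vel": joint speeds; "tau": joint torques, N m; "ee_pos": TCP position; "eef_rot": TCP orientation; "force": force on the tool from outside, world axes, zero at the start; "moment": the same for the moment, N m; "grip_width": finger opening in m.
Only numpy, scipy, OpenCV 4.12 (cv2) and the standard library are available. Lean on these libraries where they do the work, as an engineer would, in place of code of your own. Each camera call takes 0.05 s, during which the arm holds its last target. There are 200 camera calls.

## Working session

There is one attempt and no reset: what is moved stays moved. The work goes in short steps, Python scripts to look and compute and a shell command to move; the robot and the scene stay as the last step left them, time stands still between calls to the robot, and variables do not carry over. Pictures are saved under pics/ and viewed, about 8 in all and at most 12, crops included, and the job is handed in when it is done.

```bash
mkdir -p pics; cat > h.py <<'E'
import numpy as np,cv2
from station import ctrl
def cam(n):
    c=ctrl.camera(n); c['R']=np.array(c['R']); c['t']=np.array(c['t']); return c
def save(c,f,crop=None,s=1):
    im=c['pixels'][:,:,::-1]
    if crop: a,b,d,e=crop; im=im[b:e,a:d]
    cv2.imwrite('pics/'+f,cv2.resize(im,None,fx=s,fy=s,interpolation=cv2.INTER_CUBIC))
def plane(c,u,v,z):
    d=c['R'].T@np.array([(u-c['cx'])/c['fx'],(v-c['cy'])/c['fy'],1]); o=-c['R'].T@c['t']
    return o+d*(z-o[2])/d[2]
def dpt(c,u,v):
    z=c['depth'][int(round(v)),int(round(u))]
    return c['R'].T@(np.array([(u-c['cx'])/c['fx']*z,(v-c['cy'])/c['fy']*z,z])-c['t'])
E
python3 - <<'E'
from h import *
for n in('top','scene'):
    c=cam(n); save(c,n+'1.png'); print(n,-c['R'].T@c['t'],c['R'].round(2).tolist(),c['fx'])
print(ctrl.get_obs())
E
```

```text
top [0.44137045 0.11224384 0.79759933] [[-0.01, -1.0, -0.01], [-0.98, 0.01, -0.19], [0.19, 0.0, -0.98]] 382.1051435221706
scene [1.37295851 0.01141921 0.55773496] [[0.08, 1.0, 0.02], [0.51, -0.03, -0.86], [-0.86, 0.08, -0.51]] 495.7109369733299
{'time_s': 0.1, 'qpos': array([-1.17159840e+00,  3.00415167e-01,  1.52151144e+00, -6.80863910e-06,
        1.32067993e+00, -6.66014866e-02]), 'joint_vel': array([-0.00246102, -0.00183468, -0.00492013,  0.0007586 , -0.00019367,
       -0.00038107]), 'tau': array([ 1.66939495e-03, -5.32645583e+01, -3.53282475e+01,  7.10466108e-02,
        2.35264044e-02, -5.97679286e-05]), 'ee_pos': array([ 0.24693942, -0.49121449,  0.22394646]), 'eef_rot': array([-3.14058058e+00, -6.08954606e-05,  4.65801070e-01]), 'force': array([-0.3651819 ,  0.49319357,  0.26032191]), 'moment': array([-0.00440626,  0.00271524, -0.01372187]), 'grip_width': 0.09403451580396184}
```

View pics/top1.png

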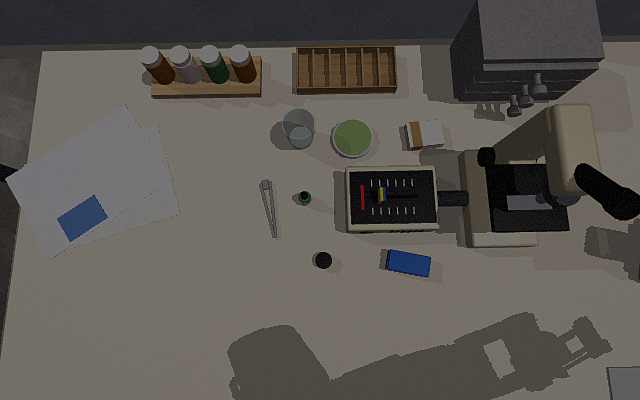

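View pics/scene1.png

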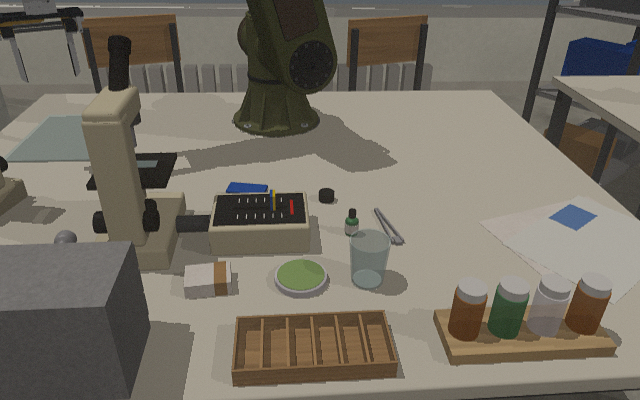

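The top view shows the lamp house at about (391,199), with the red bar at (362,197), the lever at (381,195) and the ticks between columns 373 and 413. The slot runs roughly along world y. I'll measure these next.

```bash
python3 - <<'E'
from h import *
for n,crop in(('top',(335,155,450,240)),('scene',(200,175,320,260))):
    c=cam(n); save(c,n+'2.png',crop,6)
    h=cv2.cvtColor(c['pixels'],cv2.COLOR_RGB2HSV); a,b,d,e=crop
    for nm,lo,hi in(('red',(0,150,80),(8,255,255)),('yel',(22,110,70),(35,255,255)),('blue',(100,110,40),(125,255,255)),('tick',(0,0,110),(180,60,255))):
        m=np.zeros(h.shape[:2],np.uint8); m[b:e,a:d]=cv2.inRange(h,lo,hi)[b:e,a:d]
        k,_,st,ce=cv2.connectedComponentsWithStats(m)
        for i in range(1,k):
            if st[i,4]<(5 if nm!='tick' else 3) or st[i,4]>400: continue
            u,v=ce[i]; z=.092 if nm in('yel','blue') else .06
            print(n,nm,ce[i].round(1),st[i].tolist(),'plane',plane(c,u,v,z).round(4),'depth',dpt(c,u,v).round(3))
E
```

```text
top red [362.1 196.5] [361, 185, 3, 25, 61] plane [0.5819 0.027  0.06  ] depth [0.581 0.027 0.062]
top yel [381.  193.5] [380, 187, 3, 14, 42] plane [ 0.581  -0.0051  0.092 ] depth [ 0.581 -0.005  0.092]
top blue [384.  193.8] [383, 187, 3, 14, 40] plane [ 0.5803 -0.0106  0.092 ] depth [ 0.58  -0.011  0.093]
top tick [352.  155.4] [346, 155, 12, 2, 18] plane [0.6662 0.0441 0.06  ] depth [0.679 0.04  0.017]
top tick [371.  182.5] [371, 180, 1, 6, 6] plane [0.6098 0.0083 0.06  ] depth [0.61  0.008 0.06 ]
top tick [379.  182.5] [379, 180, 1, 6, 6] plane [ 0.6095 -0.0075  0.06  ] depth [ 0.609 -0.007  0.063]
top tick [387. 182.] [387, 180, 1, 5, 5] plane [ 0.6103 -0.0234  0.06  ] depth [ 0.61  -0.023  0.061]
top tick [395. 181.] [395, 180, 1, 3, 3] plane [ 0.6121 -0.0393  0.06  ] depth [ 0.611 -0.039  0.063]
top tick [412.  183.5] [412, 182, 1, 4, 4] plane [ 0.6065 -0.0726  0.06  ] depth [ 0.606 -0.072  0.061]
top tick [397. 210.] [397, 207, 1, 7, 7] plane [ 0.554  -0.0401  0.06  ] depth [ 0.554 -0.04   0.062]
top tick [405.  209.5] [405, 207, 1, 6, 6] plane [ 0.5548 -0.0557  0.06  ] dep
[... 1498 characters left out ...]
.  199.5] [281, 198, 1, 4, 4] plane [0.5523 0.011  0.06  ] depth [0.555 0.011 0.061]
scene tick [281. 215.] [281, 213, 1, 5, 5] plane [0.6071 0.0103 0.06  ] depth [0.612 0.01  0.063]
scene tick [237. 216.] [237, 214, 1, 5, 5] plane [ 0.6061 -0.0697  0.06  ] depth [ 0.611 -0.069  0.063]
scene tick [246. 216.] [246, 214, 1, 5, 5] plane [ 0.607  -0.0534  0.06  ] depth [ 0.612 -0.053  0.063]
scene tick [255.  215.5] [255, 214, 1, 4, 4] plane [ 0.6062 -0.0371  0.06  ] depth [ 0.609 -0.037  0.062]
scene tick [264.  215.5] [264, 214, 1, 4, 4] plane [ 0.6071 -0.0207  0.06  ] depth [ 0.612 -0.021  0.063]
scene tick [307. 235.] [306, 234, 3, 3, 3] plane [0.6729 0.0542 0.06  ] depth [0.647 0.056 0.042]
```

View pics/top2.png

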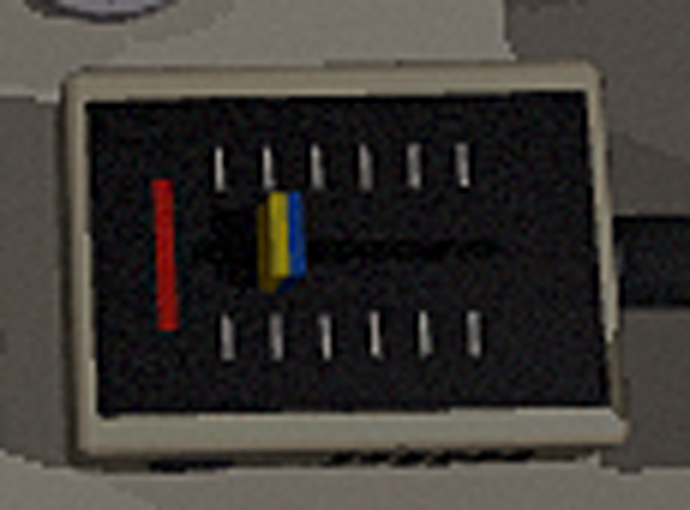

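Both views put the ticks at y≈+0.0085, −0.0075 and so on, 16 mm apart, which matches the drawing. The lever's middle is at (0.581, −0.0075), so it is in the first notch. The third notch is at y≈−0.039.

I'll close the fingers and set the jaws across the slot (yaw π/2). Then I'll approach well clear of the microscope and press from the red-bar side.

```bash
python3 -m creep '{"translation":[[10,30,0],[20,60,0],[30,95,0],[42,130,0],[50,160,0]],"yaw":[0.1,0.22,0.34,0.46,0.55],"gripper":[255,255,255,255,255]}' 10
python3 -m creep '{"translation":[[10,30,0],[20,60,0],[30,95,0],[40,125,0],[43,150,0]],"yaw":[0.1,0.22,0.34,0.46,0.55],"gripper":[255,255,255,255,255]}'
python3 -m creep '{"translation":[[10,38,0],[20,76,0],[30,114,0],[40,150,0],[50,185,0]],"yaw":[0,0,0,0,0],"gripper":[255,255,255,255,255]}'
```

```text
time_s: 0.62
ee_pos: [0.2973, -0.3293, 0.2239]
eef_rot: [-3.141, -0.0, 1.022]
force: [0.2, 0.3, 0.5]
grip_width: 0.0641
time_s: 1.03
ee_pos: [0.3407, -0.1773, 0.224]
eef_rot: [-3.141, -0.0, 1.579]
force: [0.6, -0.3, 0.0]
grip_width: 0.0309
time_s: 1.45
ee_pos: [0.3907, 0.0097, 0.2242]
eef_rot: [3.142, -0.0, 1.58]
force: [0.9, -1.0, 0.1]
grip_width: 0.0008
```

```bash
python3 -m creep '{"translation":[[40,8,0],[80,12,0],[120,16,0],[160,20,0],[190,22,0]],"yaw":[0,0,0,0,0],"gripper":[255,255,255,255,255]}'
python3 -m creep '{"translation":[[0,0,-25],[0,0,-50],[0,0,-75],[0,0,-95],[0,0,-100]],"yaw":[0,0,0,0,0],"gripper":[255,255,255,255,255]}'
python3 -m creep '{"translation":[[0,0,-8],[0,0,-16],[0,0,-24],[0,0,-32],[0,0,-34]],"yaw":[0,0,0,0,0],"gripper":[255,255,255,255,255]}'
python3 - <<'E'
from h import *
save(cam('scene'),'s3.png',(170,100,370,260),4)
E
```

```text
time_s: 1.87
ee_pos: [0.5829, 0.0323, 0.2234]
eef_rot: [-3.141, -0.0, 1.58]
force: [-0.5, -0.3, -0.2]
grip_width: -0.0001
time_s: 2.28
ee_pos: [0.5815, 0.0323, 0.1199]
eef_rot: [-3.136, -0.0, 1.58]
force: [-1.0, 0.1, -0.2]
grip_width: 0.0007
time_s: 2.7
ee_pos: [0.5812, 0.0323, 0.0849]
eef_rot: [-3.135, -0.0, 1.58]
force: [0.1, 0.1, -0.4]
grip_width: 0.0006
```

View pics/s3.png

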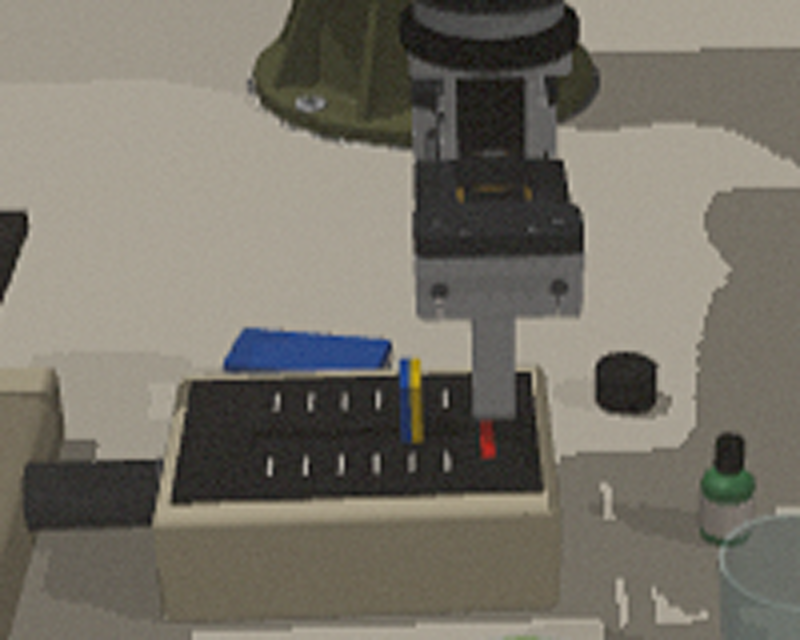

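The fingertip is at pixel (493,415), about 6 mm above the top plate over the red bar. The yellow face at (418,400) is directly ahead and nothing is touching. Next I'll close up and creep.

```bash
python3 -m creep '{"translation":[[0,-5,0],[0,-10,0],[0,-14,0],[0,-18,0],[0,-20,0]],"yaw":[0,0,0,0,0],"gripper":[255,255,255,255,255]}'
python3 -m creep '{"translation":[[0,-1,0],[0,-2,0],[0,-3,0],[0,-4,0],[0,-5,0]],"yaw":[0,0,0,0,0],"gripper":[255,255,255,255,255]}'
python3 -m creep '{"translation":[[0,-0.5,0],[0,-1,0],[0,-2,0],[0,-3,0],[0,-3,0]],"yaw":[0,0,0,0,0],"gripper":[255,255,255,255,255]}'
```

```text
time_s: 3.17
ee_pos: [0.5813, 0.0116, 0.0854]
eef_rot: [-3.136, -0.0, 1.579]
force: [-0.1, 0.3, -0.1]
grip_width: 0.0004
time_s: 3.58
ee_pos: [0.5814, 0.0072, 0.0855]
eef_rot: [-3.136, -0.001, 1.58]
force: [0.1, 6.3, 1.7]
grip_width: 0.0007
time_s: 4.0
ee_pos: [0.5814, 0.0047, 0.0855]
eef_rot: [-3.136, -0.002, 1.58]
force: [-0.1, 3.3, 0.4]
grip_width: 0.0004
```

```bash
python3 -m creep '{"translation":[[0,-0.5,0],[0,-1,0],[0,-1.5,0],[0,-2,0],[0,-2,0]],"yaw":[0,0,0,0,0],"gripper":[255,255,255,255,255]}'
python3 - <<'E'
from h import *
def lev(c):
    h=cv2.cvtColor(c['pixels'],cv2.COLOR_RGB2HSV)
    m=cv2.inRange(h,(100,110,40),(125,255,255)); m[:,:365]=0;m[:,430:]=0;m[:175]=0;m[225:]=0
    vs,us=np.nonzero(m); return us.mean(),vs.mean(),len(us),plane(c,us.mean(),vs.mean(),.092).round(4)
print(lev(cam('top')))
c=cam('scene'); h=cv2.cvtColor(c['pixels'],cv2.COLOR_RGB2HSV)
m=cv2.inRange(h,(100,110,40),(125,255,255)); m[:188]=0;m[215:]=0;m[:,:215]=0;m[:,300:]=0
vs,us=np.nonzero(m);print(us.mean(),vs.mean(),len(us))
save(c,'s4.png',(170,100,370,260),4)
E
```

```text
time_s: 4.42
ee_pos: [0.5814, 0.0031, 0.0855]
eef_rot: [-3.136, -0.003, 1.58]
force: [0.6, 7.1, 1.0]
grip_width: 0.0006
(np.float64(nan), np.float64(nan), 0, array([nan, nan, nan]))
250.68571428571428 192.02380952380952 210<stdin>:5: RuntimeWarning: Mean of empty slice.
  ret = ret.dtype.type(ret / rcount)
```

View pics/s4.png

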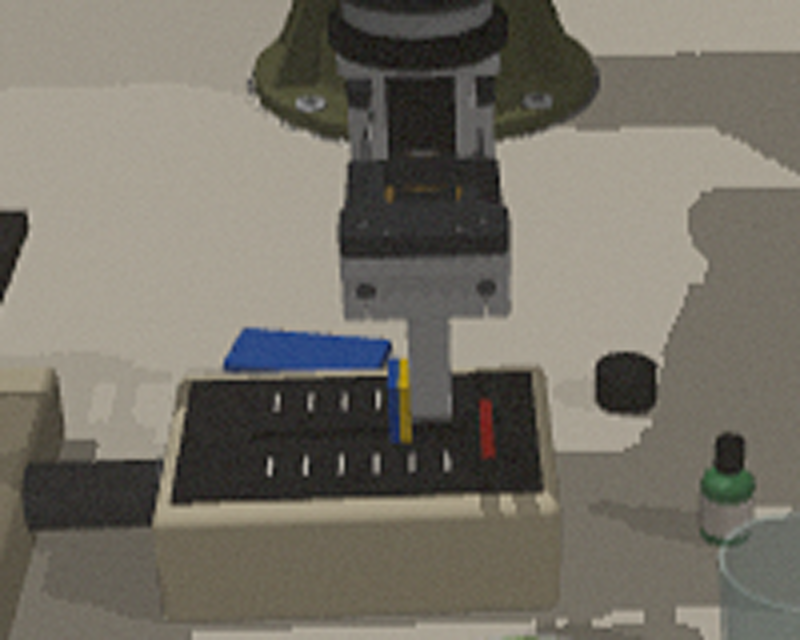

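The lever is at pixel (400,400) with the finger on its yellow face. It has moved about 5.5 mm and hasn't clicked yet, so I'll keep creeping.

```bash
cat >> h.py <<'E'
def lever():
    c=cam('scene'); h=cv2.cvtColor(c['pixels'],cv2.COLOR_RGB2HSV)
    m=cv2.inRange(h,(22,110,70),(35,255,255)); m[:188]=0;m[215:]=0;m[:,:215]=0;m[:,300:]=0
    vs,us=np.nonzero(m); z=plane(c,us.mean(),vs.mean(),.077)
    P=[dpt(c,u,v)[1] for u,v in zip(us,vs)]
    print('yellow px %.2f n=%d y=%.4f med depth y=%.4f'%(us.mean(),len(us),z[1],np.median(P)), 'force',ctrl.get_obs()['force'].round(1))
E
for i in 1; do python3 -c "from h import *;lever()"; done
python3 -m creep '{"translation":[[0,-0.5,0],[0,-1,0],[0,-1.5,0],[0,-1.5,0]],"yaw":[0,0,0,0],"gripper":[255,255,255,255]}'
python3 -c "from h import *;lever()"
python3 -m creep '{"translation":[[0,-0.5,0],[0,-1,0],[0,-1.5,0],[0,-1.5,0]],"yaw":[0,0,0,0],"gripper":[255,255,255,255]}'
python3 -c "from h import *;lever()"
```

```text
yellow px 270.85 n=53 y=-0.0078 med depth y=-0.0075 force [0.  5.1 1.2]
time_s: 4.9
ee_pos: [0.5814, 0.0017, 0.0855]
eef_rot: [-3.136, -0.003, 1.58]
force: [-0.6, 3.5, 0.4]
grip_width: 0.0005
yellow px 269.98 n=60 y=-0.0094 med depth y=-0.0090 force [0.2 3.1 0.5]
time_s: 5.28
ee_pos: [0.5814, -0.0004, 0.0854]
eef_rot: [-3.136, -0.002, 1.58]
force: [0.2, -0.1, 0.5]
grip_width: 0.0005
yellow px 268.85 n=55 y=-0.0115 med depth y=-0.0111 force [ 0.2  0.5 -0.5]
```

```bash
python3 -m creep '{"translation":[[0,0,0],[0,0,0],[0,0,0],[0,0,0],[0,0,0]],"yaw":[0,0,0,0,0],"gripper":[255,255,255,255,255]}'
python3 -c "from h import *;lever();save(cam('scene'),'s5.png',(170,100,370,260),4)"
```

```text
time_s: 5.75
ee_pos: [0.5814, -0.0004, 0.0855]
eef_rot: [-3.136, -0.002, 1.58]
force: [-0.5, 0.3, 0.3]
grip_width: 0.0005
yellow px 265.00 n=63 y=-0.0186 med depth y=-0.0181 force [ 0.4 -0.2 -0. ]
```

View pics/s5.png

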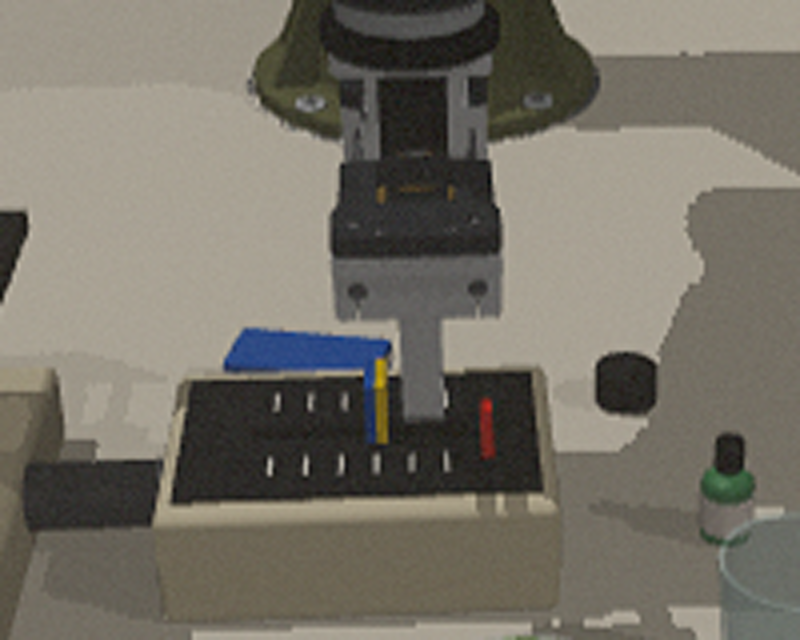

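It clicked. The lever is free at pixel (376,400), level with the third tick pair (second notch, 16 mm on from the start), and the finger is clear behind it. Next is one more notch, with contact expected near TCP y −0.008 and the click near −0.016.

```bash
python3 -m creep '{"translation":[[0,-1.5,0],[0,-3,0],[0,-4.5,0],[0,-6,0],[0,-6,0]],"yaw":[0,0,0,0,0],"gripper":[255,255,255,255,255]}'
python3 -m creep '{"translation":[[0,-1,0],[0,-2,0],[0,-3,0],[0,-4,0],[0,-4,0]],"yaw":[0,0,0,0,0],"gripper":[255,255,255,255,255]}'
python3 -m creep '{"translation":[[0,-0.5,0],[0,-1,0],[0,-1.5,0],[0,-2,0],[0,-2,0]],"yaw":[0,0,0,0,0],"gripper":[255,255,255,255,255]}'
python3 -c "from h import *;lever()"
```

```text
time_s: 6.27
ee_pos: [0.5814, -0.0067, 0.0854]
eef_rot: [-3.136, -0.002, 1.58]
force: [-0.3, -0.6, -0.5]
grip_width: 0.0009
time_s: 6.68
ee_pos: [0.5814, -0.0102, 0.0855]
eef_rot: [-3.136, -0.003, 1.58]
force: [-0.1, 3.4, 0.5]
grip_width: 0.0004
time_s: 7.1
ee_pos: [0.5814, -0.0117, 0.0855]
eef_rot: [-3.136, -0.004, 1.58]
force: [0.4, 5.5, 0.8]
grip_width: 0.0008
yellow px 262.81 n=53 y=-0.0226 med depth y=-0.0221 force [-0.2  5.4  0.7]
```

```bash
python3 -m creep '{"translation":[[0,-0.5,0],[0,-1,0],[0,-1.5,0],[0,-1.5,0]],"yaw":[0,0,0,0],"gripper":[255,255,255,255]}'
python3 -c "from h import *;lever()"
python3 -m creep '{"translation":[[0,-0.5,0],[0,-1,0],[0,-1.5,0],[0,-1.5,0]],"yaw":[0,0,0,0],"gripper":[255,255,255,255]}'
python3 -c "from h import *;lever()"
```

```text
time_s: 7.48
ee_pos: [0.5814, -0.0127, 0.0855]
eef_rot: [-3.136, -0.005, 1.58]
force: [0.5, 6.2, 1.1]
grip_width: 0.0004
yellow px 262.04 n=57 y=-0.0241 med depth y=-0.0236 force [-0.8  6.2  1.5]
time_s: 7.87
ee_pos: [0.5814, -0.0139, 0.0855]
eef_rot: [-3.136, -0.005, 1.58]
force: [0.5, 3.9, 0.3]
grip_width: 0.0003
yellow px 261.42 n=57 y=-0.0252 med depth y=-0.0251 force [-0.8  4.6  0.5]
```

```bash
python3 -m creep '{"translation":[[0,-0.5,0],[0,-1,0],[0,-1,0]],"yaw":[0,0,0],"gripper":[255,255,255]}'
python3 -c "from h import *;lever()"
python3 -m creep '{"translation":[[0,0,0],[0,0,0]],"yaw":[0,0],"gripper":[255,255]}'
python3 -c "from h import *;lever()"
```

```text
time_s: 8.17
ee_pos: [0.5814, -0.0152, 0.0855]
eef_rot: [-3.136, -0.005, 1.58]
force: [1.1, 1.5, -0.2]
grip_width: 0.0005
yellow px 260.76 n=51 y=-0.0264 med depth y=-0.0259 force [-0.5  1.6 -0.1]
time_s: 8.38
ee_pos: [0.5814, -0.0156, 0.0855]
eef_rot: [-3.136, -0.004, 1.58]
force: [-0.3, -0.4, -0.0]
grip_width: 0.0006
yellow px 260.37 n=59 y=-0.0272 med depth y=-0.0269 force [0.4 0.  0.2]
```

```bash
python3 -m creep '{"translation":[[0,0,0],[0,0,0],[0,0,0],[0,0,0],[0,0,0]],"yaw":[0,0,0,0,0],"gripper":[255,255,255,255,255]}'
python3 -c "from h import *;lever()"
```

```text
time_s: 8.85
ee_pos: [0.5814, -0.0157, 0.0855]
eef_rot: [-3.136, -0.004, 1.58]
force: [-1.0, 0.2, 0.1]
grip_width: -0.0
yellow px 260.19 n=58 y=-0.0276 med depth y=-0.0271 force [ 0.5 -0.8  0.3]
```

The force is zero but the lever is only about 9 mm on, so it looks to be hanging near the tipping point. I'll wait a little, then nudge it.

```bash
python3 -m creep '{"translation":[[0,0,0],[0,0,0],[0,0,0],[0,0,0],[0,0,0]],"yaw":[0,0,0,0,0],"gripper":[255,255,255,255,255]}'
python3 -c "from h import *;lever()"
python3 -m creep '{"translation":[[0,-0.5,0],[0,-0.5,0],[0,-0.5,0]],"yaw":[0,0,0],"gripper":[255,255,255]}'
python3 -c "from h import *;lever()"
```

```text
time_s: 9.32
ee_pos: [0.5814, -0.0157, 0.0855]
eef_rot: [-3.136, -0.004, 1.58]
force: [0.1, -0.1, 0.5]
grip_width: 0.0003
yellow px 260.16 n=57 y=-0.0276 med depth y=-0.0271 force [-0.3 -0.7  0.4]
time_s: 9.62
ee_pos: [0.5814, -0.0162, 0.0855]
eef_rot: [-3.136, -0.004, 1.58]
force: [-0.6, -0.5, 0.2]
grip_width: 0.0005
yellow px 259.98 n=62 y=-0.0279 med depth y=-0.0272 force [ 0.  -0.  -0.7]
```

```bash
python3 -m creep '{"translation":[[0,-0.5,0],[0,-0.5,0],[0,-0.5,0]],"yaw":[0,0,0],"gripper":[255,255,255]}'
python3 -c "from h import *;lever()"
python3 -m creep '{"translation":[[0,-0.3,0],[0,-0.5,0],[0,-0.5,0]],"yaw":[0,0,0],"gripper":[255,255,255]}'
python3 -m creep '{"translation":[[0,0,0],[0,0,0],[0,0,0]],"yaw":[0,0,0],"gripper":[255,255,255]}'
python3 -c "from h import *;lever()"
```

```text
time_s: 9.92
ee_pos: [0.5814, -0.0168, 0.0855]
eef_rot: [-3.136, -0.004, 1.58]
force: [0.6, -0.7, 0.2]
grip_width: 0.0004
yellow px 256.09 n=58 y=-0.0351 med depth y=-0.0344 force [0.3 0.7 0.2]
time_s: 10.22
ee_pos: [0.5814, -0.0173, 0.0855]
eef_rot: [-3.136, -0.004, 1.58]
force: [-0.3, 1.1, -0.0]
grip_width: 0.0007
time_s: 10.47
ee_pos: [0.5814, -0.0173, 0.0855]
eef_rot: [-3.136, -0.004, 1.58]
force: [0.7, -1.0, 0.2]
grip_width: 0.0004
yellow px 256.05 n=60 y=-0.0352 med depth y=-0.0345 force [-0.4  0.3  0.3]
```

It clicked and settled in the third notch: the yellow half is at y −0.035, 33 mm from the start. I'll back off and then lift.

```bash
python3 -m creep '{"translation":[[0,6,0],[0,14,0],[0,22,0],[0,30,0],[0,36,0]],"yaw":[0,0,0,0,0],"gripper":[255,255,255,255,255]}'
python3 -m creep '{"translation":[[0,0,25],[0,0,55],[0,0,85],[0,0,115],[0,0,130]],"yaw":[0,0,0,0,0],"gripper":[255,255,255,255,255]}'
python3 -m creep '{"translation":[[-35,0,0],[-70,0,0],[-105,0,0],[-135,0,0],[-150,0,0]],"yaw":[0,0,0,0,0],"gripper":[255,255,255,255,255]}'
python3 - <<'E'
from h import *
lever(); c=cam('top')
save(c,'t6.png',(180,80,500,320),2)
h=cv2.cvtColor(c['pixels'],cv2.COLOR_RGB2HSV)
for n,lo,hi in(('yel',(22,110,60),(35,255,255)),('blue',(100,110,40),(125,255,255))):
    m=cv2.inRange(h,lo,hi); m[:,:365]=0;m[:,430:]=0;m[:180]=0;m[220:]=0
    vs,us=np.nonzero(m)
    if len(us): print(n,plane(c,us.mean(),vs.mean(),.092).round(4))
E
```

```text
time_s: 10.93
ee_pos: [0.5814, 0.02, 0.0855]
eef_rot: [-3.136, -0.004, 1.581]
force: [0.3, 0.2, 0.3]
grip_width: 0.0007
time_s: 11.35
ee_pos: [0.582, 0.0207, 0.2194]
eef_rot: [-3.14, -0.004, 1.581]
force: [-0.4, -0.1, 0.6]
grip_width: 0.0006
time_s: 11.77
ee_pos: [0.4294, 0.0212, 0.2195]
eef_rot: [-3.14, -0.004, 1.582]
force: [-0.6, 0.2, 0.6]
grip_width: 0.0002
yellow px 256.03 n=59 y=-0.0352 med depth y=-0.0345 force [ 0.9 -0.5  1.3]
yel [ 0.5787 -0.0352  0.092 ]
blue [ 0.5797 -0.0423  0.092 ]
```

View pics/t6.png

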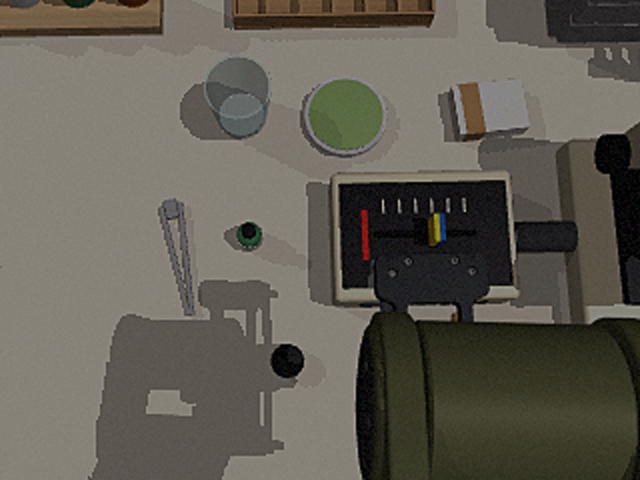

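The lever at (437,230) stands on the fourth tick pair (431), counting home as zero, once height parallax is allowed for. Its middle is at y≈−0.0388 and notch 3 is at −0.039. The hand is clear and the loose things I can see haven't moved.

```bash
python3 -m creep '{"translation":[[0,0,0],[0,0,0],[0,0,0]],"yaw":[0,0,0],"gripper":[255,255,255]}'; python3 -c "from station import ctrl;print(ctrl.hand_in())"
```

```text
time_s: 12.12
ee_pos: [0.4314, 0.0213, 0.2199]
eef_rot: [-3.141, -0.004, 1.582]
force: [-0.3, 0.1, -0.8]
grip_width: 0.0002
the job is handed in; nothing more can be done
None
```

The filter lever is in the third notch and the job is handed in, at 12.1 s of the 48 s allowed. The hand-in gives no verdict.

- **What I did:** the lever started in the first notch. I pushed only on its yellow side with the closed fingertips, about 1 mm at a time. It clicked into the second notch and stayed free there for about a second. It then clicked into the third, and I backed the hand off and lifted it clear.
- **Last checks:** the top view put the lever's middle at y ≈ −0.0388 m, against −0.039 m expected. The scene view showed it 33 mm from the start, against 32 mm expected, which is within calibration error. The wrist force was close to zero, and the hand was clear of the lamp house.
- **What went differently:** before the last click the lever hung near the tipping point with no measured force. Two further nudges of about 0.5 mm set it off.
- **Not checked:** the loose things in view looked unmoved, but I judged that by eye. The arm hid the slide box in the last picture; the hand never went near it.

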